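# Sort checked soldering tiles by their tag

## Task

Sort the checked soldering tiles out of the rack: the tile with the round tag goes on the stand marked with the round tag (passed), the tile with the bar tag on the stand marked with the bar tag (rejected). They are brittle, so set each down gently, square in its stand with its foot fully on the ledge, leaning flat on the backrest, right way up with the tag facing out. Leave the tile without a tag in its place in the rack and do not disturb the other things on the bench.

Things in the scene. Friction and masses are not known exactly. Their poses are not given: they have to be found in the camera images.
- tile_round: terracotta tile, 120 mm long (z), 90 wide (y), 16 thick (x), 0.25 to 0.4 kg; origin: middle of its foot (lower end face); z runs up to its top edge, x out of its front face. Starts in the rack leaning 30 degrees from vertical, top to the robot's left, front face up and to its right. Tag on the front, centre 48 mm up: round silver disc, 42 mm across, 3 mm thick.
- tile_bar: terracotta tile, 120 mm long (z), 90 wide (y), 16 thick (x), 0.25 to 0.4 kg; origin: middle of its foot (lower end face); z runs up to its top edge, x out of its front face. Starts in the rack leaning 30 degrees from vertical, top to the robot's left, front face up and to its right. Tag on the front, centre 48 mm up: straight silver bar, 66 mm by 14 mm, lying crosswise (along y), 3 mm thick.
- tile_plain: terracotta tile, 120 mm long (z), 90 wide (y), 16 thick (x), 0.25 to 0.4 kg; origin: middle of its foot (lower end face); z runs up to its top edge, x out of its front face. Starts in the rack leaning 30 degrees from vertical, top to the robot's left, front face up and to its right. It has no tag.
- rack: fixed wooden rack, 318 mm wide (y), three tile places 104 mm apart along y; same ledge (48 mm up at the tile's foot) and backrest (62 mm up the slope) as the stands, with 20 mm high, 6 mm thick dividers leaving 98 mm between; origin on the bench under the middle of the middle tile's foot; x points roughly to the robot's right
- stand_round: fixed wooden stand, 128 mm wide (y), base board 70 mm behind to 105 in front (+x, roughly the robot's right) of its origin (on the bench under the seat). Holds a tile leaning 30 degrees, top towards -x. Up the slope: backrest 62 mm, side cheeks 30, 112 apart; ledge 40 deep. Tag on the board 73 mm in front: round silver disc, 42 mm across, 3 mm thick (passed tiles).
- stand_round_seat (a point): where the middle of the foot of a fully seated tile (its origin) lies: 48 mm above the bench, on the ledge, 8 mm in front of the backrest; axes as the stand's
- stand_bar: fixed wooden stand, 128 mm wide (y), base board 70 mm behind to 105 in front (+x, roughly the robot's right) of its origin (on the bench under the seat). Holds a tile leaning 30 degrees, top towards -x. Up the slope: backrest 62 mm, side cheeks 30, 112 apart; ledge 40 deep. Tag on the board 73 mm in front: straight silver bar, 66 mm by 14 mm, lying crosswise (along y), 3 mm thick (rejected tiles).
- stand_bar_seat (a point): where the middle of the foot of a fully seated tile (its origin) lies: 48 mm above the bench, on the ledge, 8 mm in front of the backrest; axes as the stand's
- lid_dish: green plastic dish, 72 mm across, 22 mm high; origin under its centre; bystander
- bead_tray: clear plastic tray with silver bits, 85 x 125 x 32 mm; origin under its centre; bystander
- tin: flat brass tin, 75 x 115 x 20 mm; origin under its centre; bystander
- pliers: steel pliers lying flat, about 160 mm long along x, 14 mm high; origin near mid length; bystander
There are look-alikes about, which are no part of the job. What is shaped like the tile_round but red or turquoise is not meant.

How it is judged (in metres and radians):
At the end, for the whole second after the job is handed in: Each tagged tile rests on the stand with its tag: foot within 12 mm of the seat point fore and aft, 18 mm sideways, 10 mm in height; leaning 24 to 36 degrees, tag face out, right way up, square within 8 degrees. The untagged tile is within 15 mm of its start (x of tile_round in the frame of stand_round_seat between -0.012 and 0.012 m and y of tile_round in the frame of stand_round_seat between -0.018 and 0.018 m and z of tile_round in the frame of stand_round_seat between -0.01 and 0.01 m and angle between tile_round's own z axis and vertical between 0.42 and 0.63 rad and angle between each of tile_round, tile_bar's own x axis and vertical below 1.25 rad and angle between the y axis of tile_round and the y axis of stand_round, either way round below 0.14 rad and linear speed of each of tile_round, tile_bar below 0.02 m/s and x of tile_bar in the frame of stand_bar_seat between -0.012 and 0.012 m and y of tile_bar in the frame of stand_bar_seat between -0.018 and 0.018 m and z of tile_bar in the frame of stand_bar_seat between -0.01 and 0.01 m and angle between tile_bar's own z axis and vertical between 0.42 and 0.63 rad and angle between the y axis of tile_bar and the y axis of stand_bar, either way round below 0.14 rad and distance of tile_plain from where it was at the start of the episode below 0.015 m); the robot touches nothing.
It fails at once if the untagged tile is moved more than 15 mm (distance of tile_plain from where it was at the start of the episode above 0.015 m).
It fails at once if a tagged tile is pressed or banged on a stand with over 60 N (contact force between any of tile_round, tile_bar and stand_round above 60 N or contact force between any of tile_round, tile_bar and stand_bar above 60 N).
It fails at once if the tile with the round tag is dropped: loose from the fingers it moves faster than 0.35 m/s (contact force between tile_round and the fingers below 0.1 N and linear speed of tile_round above 0.35 m/s).
It fails at once if the tile with the bar tag is dropped: loose from the fingers it moves faster than 0.35 m/s (contact force between tile_bar and the fingers below 0.1 N and linear speed of tile_bar above 0.35 m/s).
It fails at once if a bystander is shoved more than 30 mm (distance of any of lid_dish, bead_tray, tin, pliers from where it was at the start of the episode above 0.03 m).
It also fails if it takes over 58 s, if anything falls off the work surface, if the arm or the gripper's body presses on something with over 40 N, if the wrist force passes 120 N, or if a joint passes its speed limit or range.

## Robot

A 7-joint arm with a two-finger parallel gripper is mounted at the origin on the work surface. World frame = base frame: x ahead of the robot, y to its left, z up, the work surface at z = 0. Lengths are in m, angles in degrees, forces in N, time in s.
With the tool pointing down it reaches from about 0.425 to 0.875 m from the base axis. Payload 4.7 kg.
Tool frame: the origin (TCP) lies between the finger pads; the fingertips stand 19 mm ahead of it and the grasp point (between the pads) is the TCP; x points along the fingers, z is the direction in which the jaws open and shut, and the axes are right-handed (so a half turn about x gives the same grasp; the last joint's range is limited). The gripper opens to 87 mm and grips with 3 to 60 N. Pads are 19 mm wide; open, the fingers measure 117 mm over their backs; the gripper's body (75 mm by 190 mm) begins 51 mm behind the grasp point.
Start: joints at [-63.593, 18.392, -4.016, 83.108, 1.295, 78.541, -3.26], TCP at [0.281, 0.586, 0.242] pointing down, gripper open.
Joint ranges: [-163.93, 163.93], [-17.29, 119.83], [-79.2, 71.16], [3.27, 140.29], [-89.18, 269.18], [5.43, 117.66], [-154.24, 154.24]. Speed limits (degrees/s): [147.25, 147.25, 180, 180, 180, 180, 180].

## Interface

Orientations are given as [roll, pitch, yaw] about the fixed x, y, z axes, in that order (R = Rz(yaw) Ry(pitch) Rx(roll)).
In Python, from cell import monitor, read_camera, camera_model, env, regions_of gives the robot as it stands. The module is installed in compiled form; this text tells all that it offers.
- The arm moves only by the tool step_arm, never from a script. Its argument "deltas" is a list of rows, each a list of 5 numbers: the gripper's target within -1 to 1 (fully open at 1, half-way at 0, shut at -1), then the shift along the tool's x, y, z in m, then the turn about the tool's x in degrees. A call has 1 to 12 rows; each row is the pose to reach, as a shift and turn from the pose commanded when the call began, along the tool's axes at that moment; what a row does not reach only later rows make up. A row lasts 1/8 s, in which the tool goes at most 62.5 mm and 10.7 degrees, less where a joint would pass 70% of its speed; a pose out of reach is approached as far as the arm can. A call with a gripper value outside its range is refused whole. The fingers move at their own pace and stop on an object; "newtons" is the grip in N (left out, the last holds). Time passes only in rows, so rows that repeat a pose let the fingers close. It gives the time, the measured TCP pose, the force and the opening at its end, in the units of the state.
- monitor.get_obs(): the state, without advancing time (a new reading comes with each control period).
- read_camera(name): name is "scene" or "top" or "wrist"; returns (picture, depth): 420x560x3 uint8, red, green, blue; 420x560 float32, m along the optical axis (not along the pixel's ray), 0 where there is no reading.
- camera_model(name): a dict with "fx", "fy", "cx", "cy" (pixels), "xyz" and "attitude" of the camera in the world. Camera axes: x right, y down, z forward; pixel columns grow to the right and rows downward; lengths in m; the calibration is good to about 2 mm. A picture is of the moment at which its call begins: read the wrist's pose just before it. camera_model takes no time and is no camera call; for the wrist camera it gives the pose at the moment of the call.
- env.sign_off(): hands the job in, once; it reports no verdict.
Trained networks look in the newest picture that a camera, given by its name, has taken for a name from the list of things; names that differ only in an ending like _2 or _b are one class to them, and where a whole thing is asked for, a point or a joint stands for the part that bears it (a point fixed in the world has none). Each returns a list of dicts, best first, with "p" (0 to 1); they miss things now and then, are a little off and sometimes report something else, mostly with a low value. They report only what shows in the picture. A call takes as long as a camera call. They do not tell look-alikes from the thing itself.
- regions_of(camera, thing): "pixels" (420x560 bool, what is visible of it) and "pixel" ([column, row] in pixels, amid what is visible of it).
The state is a dict: "time_s": time; "qpos": joint angles; "joint_velocities": joint speeds; "effort": joint torques, N m; "tool_pos": TCP position; "tool_rot": TCP orientation; "force": force on the tool from outside, world axes, zero at the start; "wrist_torque": the same for the moment, N m; "grip_width": finger opening in m.
Only numpy, scipy, OpenCV 4.12 (cv2) and the standard library are available. Lean on these libraries where they do the work, as an engineer would, in place of code of your own. Each camera call takes 0.05 s, during which the arm holds its last target. There are 200 camera calls.

## Working session

There is one attempt and no reset: what is moved stays moved. The work goes in short steps, Python scripts to look and compute and a tool call to move; the robot and the scene stay as the last step left them, time stands still between calls to the robot, and variables do not carry over. Pictures are saved under pics/ and viewed, about 8 in all and at most 12, crops included, and the job is handed in when it is done.

Besides the shell and the picture viewer there is one more tool, called as a command line: name --pt "numbers of a row" for each row, then --argument value for the rest. step_arm: Moves the arm, as the interface text tells. Its arguments: {"type":"object","properties":{"deltas":{"type":"array"},"newtons":{"type":"number"}},"required":["deltas"]}

```bash
mkdir -p pics; cat > h.py <<'E'
import numpy as np, cv2
from scipy.spatial.transform import Rotation as R
from cell import monitor, read_camera, camera_model, env, regions_of
np.set_printoptions(precision=4,suppress=True)
def cloud(name,depth,cm=None):
    c=cm or camera_model(name); v,u=np.mgrid[0:420,0:560]
    p=np.stack([(u-c["cx"])/c["fx"]*depth,(v-c["cy"])/c["fy"]*depth,depth],-1)
    a=np.array(c["attitude"],float)
    M=a if a.shape==(3,3) else R.from_euler('xyz',a,degrees=True).as_matrix()
    return p@M.T+np.array(c["xyz"])
def save(n,p): cv2.imwrite(f"pics/{n}.png",cv2.cvtColor(p,cv2.COLOR_RGB2BGR))
E
python3 - <<'E'
from h import *
o=monitor.get_obs(); print(o)
for n in("top","scene"):
    print(n,camera_model(n))
    p,d=read_camera(n); save(n+"1",p); np.savez(n+"1.npz",p=p,d=d)
    X=cloud(n,d)
    for t in("tile_round","tile_bar","tile_plain","stand_round","stand_bar","rack","lid_dish","bead_tray","tin","pliers"):
        for r in regions_of(n,t)[:4]:
            m=r["pixels"]&(d>0)
            print(n,t,round(r["p"],2),r["pixel"],m.sum(),np.median(X[m],0) if m.any() else None, X[m].min(0),X[m].max(0))
E
```

```text
{'time_s': 0.0, 'qpos': array([-63.592 ,  18.4381,  -4.0155,  83.1758,   1.2939,  78.5402,
        -3.26  ]), 'joint_velocities': array([-0.0313,  0.0135, -0.033 , -0.0226, -0.0101,  0.0181, -0.0682]), 'effort': array([ -0.0005, -49.127 ,  -0.4045, -31.2532,  -0.0641,   0.0437,
         0.0002]), 'tool_pos': array([0.2807, 0.5857, 0.2405]), 'tool_rot': array([-177.52  ,   89.8909, -113.1185]), 'force': array([-0.014 , -0.9446, -0.6484]), 'wrist_torque': array([ 0.0234, -0.0238, -0.0212]), 'grip_width': 0.08692100581505414}
top {'fx': 519.1739678176612, 'fy': 519.1739678176612, 'cx': 282.66389508554005, 'cy': 212.68612266878165, 'xyz': array([0.2564, 0.0077, 1.8564]), 'attitude': array([-169.8426,   -0.7728,  -89.5472])}
top tile_round 0.95 [352.0, 278.5] 892 [ 0.3508 -0.2634  0.0189] [ 0.2848 -0.3348 -0.0075] [ 0.4148 -0.1933  0.0333]
top tile_round 0.88 [245.6, 145.5] 788 [0.8389 0.114  0.0186] [ 0.7713  0.0531 -0.0041] [0.9078 0.1732 0.0351]
top tile_round 0.78 [280.2, 188.9] 569 [0.6556 0.0034 0.1154] [ 0.6085 -0.0395  0.0482] [0.7089 0.0439 0.1629]
top tile_round 0.34 [357.8, 229
[... 2290 characters left out ...]
] [ 0.5912 -0.1965  0.0989]
scene rack 0.55 [282.2, 214.6] 2973 [0.5914 0.0292 0.0188] [ 0.2869 -0.0832 -0.0035] [0.7197 0.0912 0.1079]
scene lid_dish 0.68 [329.4, 289.7] 579 [0.7323 0.269  0.0138] [ 0.7021  0.2287 -0.0014] [0.7733 0.306  0.0253]
scene bead_tray 0.82 [178.5, 210.2] 1152 [ 0.7306 -0.2609  0.0098] [ 0.6751 -0.3598 -0.004 ] [ 0.7791 -0.192   0.0363]
scene tin 0.78 [477.9, 289.2] 1377 [0.5115 0.5605 0.0198] [0.4621 0.4986 0.0011] [0.5457 0.6171 0.0248]
scene pliers 0.72 [221.1, 170.6] 1593 [ 0.5417 -0.2481  0.0209] [ 0.4157 -0.3968 -0.0023] [ 0.5912 -0.1965  0.0989]
scene pliers 0.48 [175.3, 147.9] 175 [ 0.4979 -0.5325  0.009 ] [ 0.4092 -0.5744 -0.0004] [ 0.5711 -0.5132  0.0144]
```

```bash
python3 - <<'E'
from h import *
p=np.load("top1.npz")["p"]
save("topcrop",cv2.resize(p[120:310,150:420],None,fx=2.9,fy=2.9,interpolation=cv2.INTER_CUBIC))
E
```

```text
(no output)
```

View pics/topcrop.png

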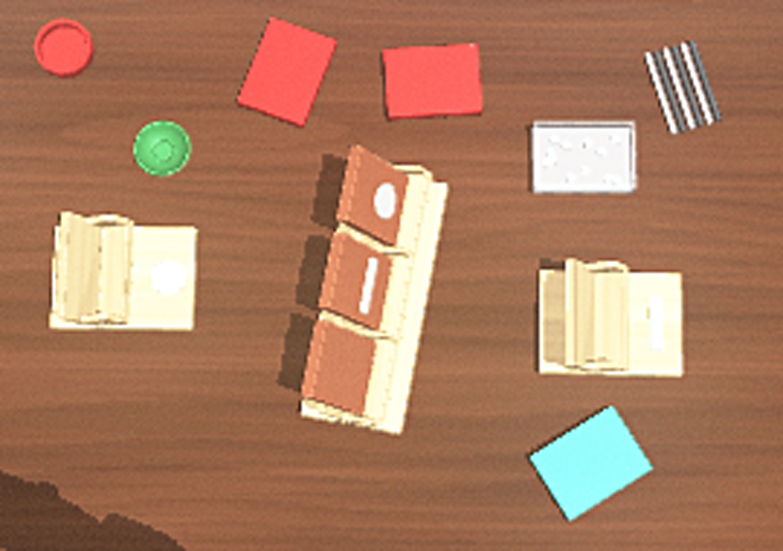

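View pics/scene1.png

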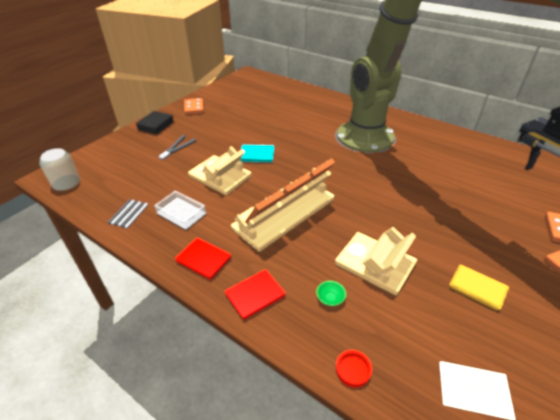

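Top crop: the terracotta tiles in the rack are round disc (far, full-image ≈280,189), bar (middle, ≈274,216) and plain (near, ≈267,245). The red and turquoise plates (≈246,145; 300,148; 352,278) are look-alikes. The round stand is on the left (≈193,213) and the bar stand on the right (≈359,232). Next I measure them precisely.

```bash
cat > meas.py <<'E'
from h import *
def rectfit(q):
    (c,s,a)=cv2.minAreaRect((q*1000).astype(np.float32)); return np.array(c)/1000,np.array(s),a
T=np.load("top1.npz");S=np.load("scene1.npz")
XT,XS=cloud("top",T["d"]),cloud("scene",S["d"])
def sel(X,p,d,c,r):
    hsv=cv2.cvtColor(p,cv2.COLOR_RGB2HSV)
    near=(d>0)&(np.hypot(X[...,0]-c[0],X[...,1]-c[1])<r)
    return near,hsv
for name,c in(("round",(.57,.29)),("bar",(.52,-.30))):
    P=[]
    for X,f in((XT,T),(XS,S)):
        m,h=sel(X,f["p"],f["d"],c,.15)
        board=m&(h[...,2]>150)&(h[...,1]<130)
        z=X[...,2][board]
        q=X[board]; print(name,"n",board.sum(),"z hist",np.histogram(z,bins=np.arange(-.01,.12,.01))[0])
        b=q[(q[:,2]>.005)&(q[:,2]<.03)]; 
        print("  board rect",*rectfit(b[:,:2]),"zmed",np.median(b[:,2]))
        tg=m&(h[...,1]<25)&(h[...,2]>200)&(X[...,2]<.04); k=X[tg]
        if len(k)>10: print("  tag",len(k),np.median(k,0),*rectfit(k[:,:2]))
        t=q[q[:,2]>.092]; 
        if len(t)>10: print("  top edge",t.mean(0),*rectfit(t[:,:2]))
for X,f,n in((XT,T,"top"),(XS,S,"scene")):
    h=cv2.cvtColor(f["p"],cv2.COLOR_RGB2HSV)
    m=(f["d"]>0)&(X[...,2]>.06)&(X[...,0]>.35)&(X[...,0]<.75)&(abs(X[...,1])<.13)&(h[...,0]<14)&(h[...,1]>110)
    nl,l,st,ce=cv2.connectedComponentsWithStats(cv2.erode(m.astype(np.uint8),np.ones((2,2))))
    for i in range(1,nl):
        if st[i,4]<60: continue
        q=X[l==i]; cc=q.mean(0); u,s,vt=np.linalg.svd(q-cc); nn=vt[2]*np.sign(vt[2,2])
        e=q[q[:,2]>q[:,2].max()-.02]
        print(n,"tile",st[i,4],cc,"normal",nn,"lean",np.degrees(np.arcsin(nn[2])),"yaw",np.degrees(np.arctan2(nn[1],nn[0])),"rms",s[2]/len(q)**.5, "min/max",q.min(0),q.max(0))
o=monitor.get_obs(); print(o["time_s"]); print(R.from_euler('xyz',o["tool_rot"],degrees=True).as_matrix())
E
python3 meas.py
```

```text
round n 2362 z hist [244 307 530 320  20 112 251 186 109 124 125  23]
  board rect [0.5665 0.3006] [272.9275 272.2146] 41.86038589477539 zmed 0.017814224639491005
  tag 390 [0.5808 0.2631 0.019 ] [0.574  0.3109] [126.3519 175.1099] 0.3411135971546173
  top edge [0.5759 0.3677 0.0968] [0.5743 0.3664] [127.2399  18.6728] 0.3248329162597656
round n 3301 z hist [  39  185 1321  319   57  207  332  282  175  149  234    1]
  board rect [0.5749 0.3143] [175.3704 131.3652] 89.75037384033203 zmed 0.01814668047904866
  tag 186 [0.5741 0.2573 0.0208] [0.5708 0.2577] [46.0666 48.1701] 75.2439193725586
  top edge [0.578  0.3731 0.095 ] [0.5743 0.3727] [ 13.685  128.1138] 89.96863555908203
bar n 4539 z hist [1247 1247  739  433   16  123  240  149   81   88  122   13]
  board rect [ 0.5181 -0.3026] [288.9156 293.3483] 84.552734375 zmed 0.016405464737816455
  tag 417 [ 0.5333 -0.3443  0.0182] [ 0.524  -0.2927] [175.2799 126.1439] 89.24069213867188
  top edge [ 0.5254 -0.2352  0.0966] [ 0.5238 -0.2554] [ 56.5559 127.2184] 88.9822998046875
bar n 1562 z hist [ 36 130 660 101  66  77 138  91  73  67 1
[... 467 characters left out ...]
7 0.0403 0.1629]
top tile 393 [0.5539 0.0271 0.1227] normal [-0.1603 -0.8373  0.5228] lean 31.518791375463625 yaw -100.84086066749498 rms 0.0032417932363997875 min/max [ 0.5082 -0.0186  0.0604] [0.6011 0.059  0.1639]
top tile 511 [0.4522 0.0414 0.116 ] normal [-0.1577 -0.8408  0.5178] lean 31.187647571198482 yaw -100.62320559119891 rms 0.0031389850356048966 min/max [0.4069 0.0015 0.0609] [0.4984 0.0772 0.167 ]
scene tile 633 [0.5839 0.0481 0.1407] normal [-0.1676 -0.8982  0.4064] lean 23.979576472338948 yaw -100.57087136252676 rms 0.003498893242103483 min/max [ 0.4151 -0.0141  0.0746] [0.7113 0.086  0.1559]
1.1
[[ 0.0001 -0.9019  0.432 ]
 [ 0.0001  0.432   0.9019]
 [-1.     -0.      0.0001]]
```

step_arm --pt "1 0 -0.05 -0.03 -5" --pt "1 0 -0.11 -0.065 -10" --pt "1 0 -0.17 -0.1 -14.8" --pt "1 0 -0.23 -0.135 -14.8" --pt "1 0 -0.29 -0.17 -14.8" --pt "1 0 -0.35 -0.205 -14.8" --pt "1 0 -0.41 -0.24 -14.8" --pt "1 0 -0.47 -0.275 -14.8" --pt "1 0 -0.53 -0.31 -14.8" --pt "1 0 -0.57 -0.335 -14.8" --pt "1 0 -0.585 -0.342 -14.8" --pt "1 0 -0.585 -0.342 -14.8" --newtons 5

```text
time_s: 2.6
tool_pos: [0.6621, 0.018, 0.2411]
tool_rot: [-163.1, 89.8, -84.4]
force: [0.1, -0.3, -0.3]
grip_width: 0.0866
```

```bash
cat >> h.py <<'E'
def rel(xyz,o=None):
    o=o or monitor.get_obs(); M=R.from_euler('xyz',o["tool_rot"],degrees=True).as_matrix()
    zy=np.degrees(np.arctan2(M[1,2],M[0,2]))
    print("t",o["time_s"],"pos",o["tool_pos"],"tool z yaw",zy.round(2),"F",o["force"],"w",o["grip_width"])
    print("delta in tool axes",M.T@(np.array(xyz)-o["tool_pos"]))
E
python3 - <<'E'
from h import *
rel((.6607,.024,.141))
cm=camera_model("wrist"); p,d=read_camera("wrist"); save("w1",p)
X=cloud("wrist",d,cm); h=cv2.cvtColor(p,cv2.COLOR_RGB2HSV)
m=(d>0)&(X[...,2]>.06)&(X[...,2]<.17)&(h[...,0]<14)&(h[...,1]>110)
nl,l,st,ce=cv2.connectedComponentsWithStats(cv2.erode(m.astype(np.uint8),np.ones((3,3))))
for i in range(1,nl):
    if st[i,4]<300: continue
    q=X[l==i]; cc=q.mean(0); u,s,vt=np.linalg.svd(q-cc,full_matrices=False); nn=vt[2]*np.sign(vt[2,2])
    print(st[i],cc,"lean",np.degrees(np.arcsin(nn[2])),"yaw",np.degrees(np.arctan2(nn[1],nn[0])),q.min(0),q.max(0))
E
```

```text
t 2.6 pos [0.6621 0.018  0.2411] tool z yaw 78.67 F [ 0.1325 -0.3019 -0.2639] w 0.08658336711846219
delta in tool axes [0.1001 0.0027 0.0061]
[ 228    0   90  140 9576] [0.558  0.0326 0.1301] lean 33.46311312974618 yaw -100.20609671608608 [ 0.5089 -0.0154  0.0604] [0.6057 0.0639 0.1577]
[ 236  149   80  135 6929] [0.6565 0.015  0.1305] lean 33.32859032145726 yaw -100.69805658429345 [ 0.6107 -0.034   0.0619] [0.7085 0.0459 0.1573]
```

View pics/w1.png

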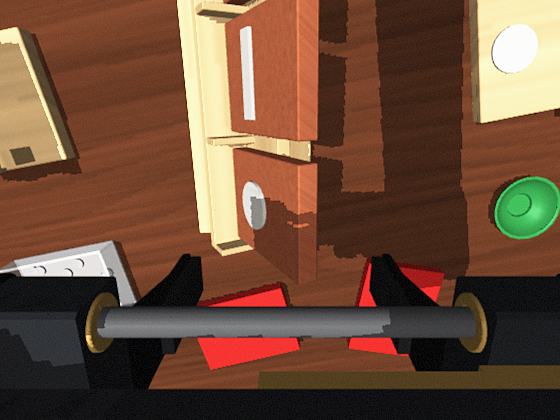

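Wrist view: the round tile sits under the gripper (disc at 254,205), with the bar tile next to it (248,70), and the identity is clear. Descending.

step_arm --pt "1 0.03 0 0 0" --pt "1 0.07 0 0 0" --pt "1 0.1 0 0 0" --pt "1 0.1 0 0 0" --pt "0.3 0.1 0 0 0" --pt "-0.1 0.1 0 0 0" --pt "-0.1 0.1 0 0 0" --newtons 4

```text
time_s: 3.52
tool_pos: [0.6614, 0.0251, 0.143]
tool_rot: [-68.7, 89.9, 10.5]
force: [0.7, -0.2, -0.4]
grip_width: 0.0646
```

step_arm --pt "-0.13 0 0 0 0" --pt "-0.15 0 0 -0.004 0" --pt "-0.17 0 0 -0.009 0" --pt "-0.2 -0.002 0 -0.014 0" --pt "-0.25 -0.004 0 -0.02 0" --pt "-0.29 -0.006 0 -0.026 0" --pt "-0.33 -0.008 0 -0.032 0" --pt "-0.38 -0.01 0 -0.038 0" --pt "-0.43 -0.012 0 -0.044 0" --pt "-0.48 -0.014 0 -0.049 0" --pt "-0.52 -0.015 0 -0.051 0" --pt "-0.54 -0.015 0 -0.051 0" --newtons 8

```text
time_s: 5.03
tool_pos: [0.6511, -0.0252, 0.1566]
tool_rot: [-20.8, 90.0, 58.4]
force: [-0.0, 1.3, 0.9]
grip_width: 0.0208
```

```bash
cat >> h.py <<'E'
def look(tag,cams=("scene","wrist")):
    for n in cams:
        cm=camera_model(n); p,d=read_camera(n); np.savez(tag+n+".npz",p=p,d=d); save(tag+n,p)
        X=cloud(n,d,cm); h=cv2.cvtColor(p,cv2.COLOR_RGB2HSV)
        m=(d>0)&(X[...,2]>.06)&(X[...,2]<.4)&(h[...,0]<14)&(h[...,1]>110)&(X[...,0]>.3)&(X[...,0]<.8)&(abs(X[...,1])<.45)
        nl,l,st,ce=cv2.connectedComponentsWithStats(cv2.erode(m.astype(np.uint8),np.ones((3,3))))
        for i in range(1,nl):
            if st[i,4]<150: continue
            q=X[l==i]; cc=q.mean(0); u,s,vt=np.linalg.svd(q-cc,full_matrices=False); nn=vt[2]*np.sign(vt[2,2])
            print(n,st[i],cc,"lean",np.degrees(np.arcsin(nn[2])).round(1),"yaw",np.degrees(np.arctan2(nn[1],nn[0])).round(1),"rms",s[2]/len(q)**.5,q.min(0),q.max(0))
E
python3 - <<'E'
from h import *
rel((0,0,0)); look("g1",("scene",))
p=np.load("g1scene.npz")["p"]; save("g1c",cv2.resize(p[90:310,160:420],None,fx=2.8,fy=2.6))
E
```

```text
t 5.025 pos [ 0.6511 -0.0252  0.1566] tool z yaw 79.19 F [-0.0362  1.3272  0.8828] w 0.020816616682348
delta in tool axes [ 0.1566  0.6443 -0.0974]
scene [280 160  53  39 301] [0.529  0.0604 0.1466] lean 22.6 yaw -100.5 rms 0.003604909475793875 [0.42   0.0205 0.1034] [0.6085 0.0833 0.1549]
scene [242 183  27  38 557] [ 0.6713 -0.0179  0.1222] lean 1.0 yaw 78.1 rms 0.0028335313397904005 [ 0.6155 -0.0399  0.0695] [ 0.7009 -0.0015  0.174 ]
```

View pics/g1c.png

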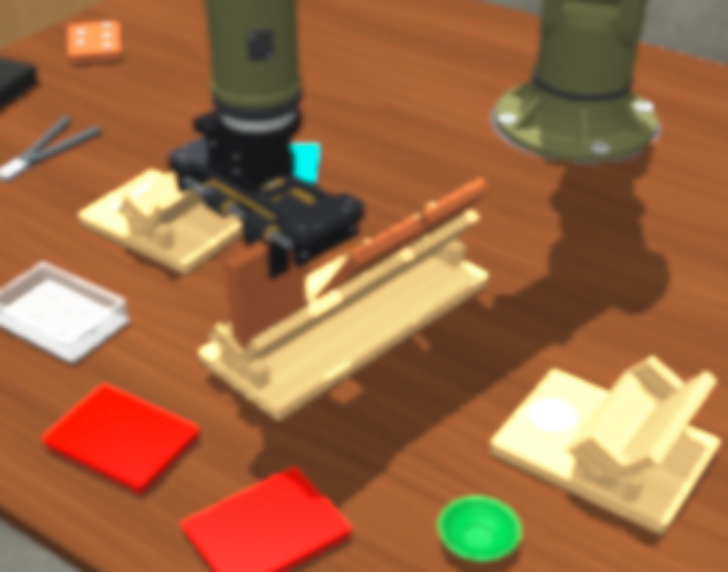

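The tile stands upright between the fingers, front face to the right. Closing and lifting.

step_arm --pt "-1 0 0 0 0" --pt "-1 0 0 0 0" --pt "-1 0 0 0 0" --pt "-1 -0.01 0 0 0" --pt "-1 -0.03 0 0 0" --pt "-1 -0.055 0 0 0" --pt "-1 -0.08 0 0 0" --pt "-1 -0.1 0 0 0" --pt "-1 -0.11 0 0 0" --pt "-1 -0.11 0 0 0" --newtons 20

```text
time_s: 6.32
tool_pos: [0.6514, -0.0252, 0.2673]
tool_rot: [-75.8, 89.9, 3.3]
force: [0.3, -0.7, -3.6]
grip_width: 0.0162
```

```bash
python3 - <<'E'
from h import *
rel((.574,.315,.267)); look("g2")
E
```

```text
t 6.325 pos [ 0.6514 -0.0252  0.2673] tool z yaw 79.2 F [ 0.2998 -0.7301 -3.5806] w 0.016188519250240098
delta in tool axes [0.0002 0.1398 0.3196]
scene [238 147  30  46 883] [ 0.6676 -0.0187  0.2239] lean 0.5 yaw 77.8 rms 0.0024121813362449618 [ 0.6142 -0.0346  0.1684] [ 0.7027 -0.0027  0.2843]
scene [280 160  53  39 299] [0.5283 0.0607 0.1464] lean 22.6 yaw -100.6 rms 0.0035682923535153795 [0.4209 0.0221 0.1057] [0.6069 0.0836 0.1552]
wrist [282   0  47  13 391] [0.494  0.0169 0.0806] lean 4.6 yaw -25.0 rms 0.001652296630023111 [0.4839 0.0022 0.0613] [0.4992 0.038  0.1013]
wrist [ 282    2  101  139 9857] [0.5558 0.0311 0.1279] lean 32.7 yaw -100.3 rms 0.003092652346074271 [ 0.5083 -0.0153  0.0609] [0.6057 0.0648 0.1575]
wrist [ 267  167   38  139 4574] [ 0.6236 -0.0197  0.2703] lean 0.1 yaw 79.3 rms 0.00423004514766513 [ 0.6088 -0.0318  0.1714] [ 0.6507 -0.0102  0.284 ]
wrist [ 269  339   34   32 1055] [ 0.6737 -0.0292  0.2818] lean 89.0 yaw -25.0 rms 0.0005301734415604664 [ 0.6639 -0.038   0.28  ] [ 0.6839 -0.0209  0.2835]
```

step_arm --pt "-1 -0.025 0 0.005 0" --pt "-1 -0.04 0.01 0.03 0" --pt "-1 -0.04 0.03 0.07 -3" --pt "-1 -0.04 0.05 0.115 -6" --pt "-1 -0.04 0.07 0.16 -9" --pt "-1 -0.04 0.09 0.205 -10.8" --pt "-1 -0.04 0.11 0.25 -10.8" --pt "-1 -0.04 0.13 0.29 -10.8" --pt "-1 -0.03 0.14 0.315 -10.8" --pt "-1 -0.01 0.1436 0.324 -10.8" --pt "-1 0.015 0.1436 0.324 -10.8" --pt "-1 0.035 0.1436 0.324 -10.8"

```text
time_s: 7.92
tool_pos: [0.5706, 0.3179, 0.2286]
tool_rot: [140.7, 89.8, -129.4]
force: [0.3, -0.7, -3.0]
grip_width: 0.0163
```

```bash
python3 - <<'E'
from h import *
rel((.571,.32,.17)); look("g3")
E
```

```text
t 7.925 pos [0.5706 0.3179 0.2286] tool z yaw 89.89 F [ 0.3309 -0.6688 -3.0362] w 0.01633136876540962
delta in tool axes [ 0.0586 -0.0005  0.0022]
scene [281 160  52  37 289] [0.5271 0.061  0.1466] lean 20.7 yaw -100.6 rms 0.003571436018117914 [0.4231 0.0244 0.113 ] [0.6063 0.0835 0.1549]
scene [377 188  22  53 476] [0.6    0.3235 0.2021] lean 2.3 yaw 86.9 rms 0.004338142068143157 [0.5446 0.3063 0.1332] [0.6216 0.3285 0.2465]
wrist [ 267  167   38  139 4535] [0.5417 0.3176 0.2303] lean 0.2 yaw -90.0 rms 0.004252834479695973 [0.5273 0.31   0.1311] [0.5684 0.3253 0.2437]
wrist [ 269  339   34   32 1062] [0.5929 0.3174 0.2412] lean 88.6 yaw -5.7 rms 0.0005128106566274196 [0.5833 0.3099 0.2393] [0.6019 0.3249 0.243 ]
```

View pics/g3scene.png

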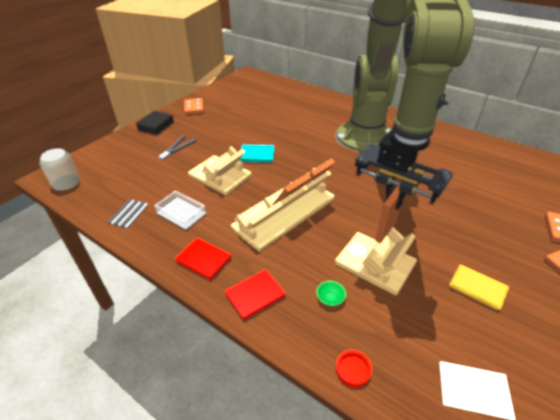

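step_arm --pt "-1 0.02 0 0 0" --pt "-1 0.04 0 0 0" --pt "-1 0.052 0 0 0" --pt "-1 0.057 0 0 0" --pt "-1 0.06 0 0 0" --pt "-1 0.0625 0 0 0" --pt "-1 0.065 0 0 0" --newtons 12

```text
time_s: 8.9
tool_pos: [0.5711, 0.3203, 0.167]
tool_rot: [-57.0, 89.9, 33.0]
force: [0.4, 0.5, -4.6]
grip_width: 0.0155
```

step_arm --pt "-1 0.001 0 0 0" --pt "-1 0.002 0 0 0" --pt "-1 0.003 0 0 0" --pt "-1 0.004 0 0 0" --pt "-1 0.004 0 0 0"

```text
time_s: 9.52
tool_pos: [0.5708, 0.3202, 0.1627]
tool_rot: [-48.2, 90.0, 41.8]
force: [-0.4, 0.2, -2.9]
grip_width: 0.0157
```

step_arm --pt "-1 0.001 0 0 0" --pt "-1 0.002 0 0 0" --pt "-1 0.003 0 0 0" --pt "-1 0.004 0 0 0" --pt "-1 0.004 0 0 0"

```text
time_s: 10.15
tool_pos: [0.5718, 0.3216, 0.1614]
tool_rot: [-46.2, 89.7, 43.8]
force: [-1.1, -0.1, 7.6]
grip_width: 0.0155
```

step_arm --pt "-0.6 0 0 0 0" --pt "-0.54 0 0 0 0" --pt "-0.52 0 0 0.004 0" --pt "-0.48 0.001 0 0.009 0" --pt "-0.44 0.002 0 0.014 0" --pt "-0.4 0.003 0 0.02 0" --pt "-0.36 0.004 0 0.026 0" --pt "-0.32 0.006 0 0.032 0" --pt "-0.28 0.008 0 0.038 0" --pt "-0.24 0.01 0 0.044 0" --pt "-0.2 0.011 0 0.05 0" --pt "-0.17 0.012 0 0.054 0" --newtons 8

```text
time_s: 11.65
tool_pos: [0.5707, 0.3746, 0.1465]
tool_rot: [4.2, 90.0, 94.2]
force: [-0.2, 0.4, -0.6]
grip_width: 0.0356
```

```bash
python3 - <<'E'
from h import *
rel((.571,.380,.145)); look("g4")
p=np.load("g4scene.npz")["p"]; q=np.load("g4wrist.npz")["p"]; save("g4c",np.hstack([cv2.resize(p[130:310,320:480],(400,450)),cv2.resize(q[:,140:440],(320,450))]))
E
```

```text
t 11.65 pos [0.5707 0.3746 0.1465] tool z yaw 90.02 F [-0.1793  0.4053 -0.581 ] w 0.03562021099988159
delta in tool axes [ 0.0015 -0.0003  0.0054]
scene [280 160  53  39 288] [0.528  0.0607 0.1464] lean 22.5 yaw -100.5 rms 0.0035500405565279036 [0.423  0.0199 0.1026] [0.6081 0.0838 0.1561]
scene [378 226  42  35 445] [0.5971 0.3679 0.1319] lean 34.5 yaw -85.4 rms 0.003731187252058692 [0.5377 0.3271 0.0742] [0.6222 0.3926 0.16  ]
wrist [  198   172   128   134 10788] [0.5505 0.364  0.1301] lean 35.4 yaw -92.4 rms 0.0037424948240034487 [0.5296 0.3169 0.0612] [0.6159 0.3925 0.16  ]
wrist [ 251  339   71   32 1772] [0.6032 0.3777 0.1494] lean 51.9 yaw -53.5 rms 0.003304940576120017 [0.5881 0.3553 0.1212] [0.6186 0.3921 0.159 ]
```

View pics/g4c.png

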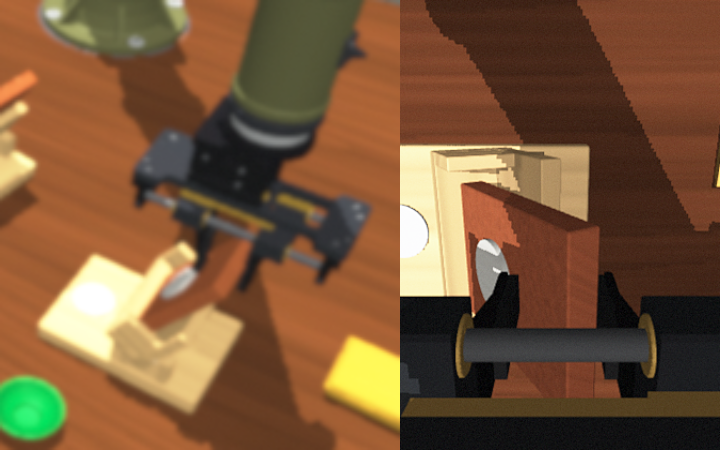

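step_arm --pt "-0.15 0.001 0 0.002 0" --pt "-0.13 0.001 0 0.004 0" --pt "-0.1 0.001 0 0.006 0" --pt "-0.08 0.001 0 0.008 0" --pt "0 0 0 0.008 0" --pt "0.2 0 0 0.008 0" --pt "0.6 0 0 0.006 0" --pt "1 0 0 0.004 0" --pt "1 0 0 0.003 0" --pt "1 0 0 0.003 0"

```text
time_s: 13.0
tool_pos: [0.5709, 0.3769, 0.1466]
tool_rot: [-79.0, 90.0, 11.0]
force: [-0.0, 0.5, -0.5]
grip_width: 0.0828
```

```bash
python3 - <<'E'
from h import *
rel((.571,.380,.145)); look("g5")
E
```

```text
t 13.0 pos [0.5709 0.3769 0.1466] tool z yaw 89.98 F [-0.0103  0.4955 -0.537 ] w 0.08282216333304014
delta in tool axes [ 0.0016 -0.0001  0.0031]
scene [280 160  53  39 290] [0.53   0.0604 0.1466] lean 22.2 yaw -100.4 rms 0.0035712336320279595 [0.4236 0.0199 0.1026] [0.6065 0.0836 0.1558]
scene [378 229  48  33 569] [0.5911 0.3751 0.1263] lean 41.0 yaw -86.7 rms 0.0034443568871926965 [0.5379 0.3265 0.0699] [0.6221 0.4023 0.1543]
wrist [  197   171   146   135 13513] [0.5564 0.3681 0.1216] lean 40.9 yaw -91.8 rms 0.003186309334609845 [0.5296 0.3176 0.0612] [0.618  0.4024 0.1535]
wrist [ 265  339   71   32 1647] [0.6076 0.3878 0.1442] lean 54.7 yaw -54.7 rms 0.003179806137958204 [0.5937 0.3651 0.1201] [0.6191 0.4022 0.153 ]
```

step_arm --pt "1 -0.02 0 0 0" --pt "1 -0.06 0 0 0" --pt "1 -0.1 0 0 0" --pt "1 -0.11 0 0 0" --pt "1 -0.11 0 0 0"

```text
time_s: 13.72
tool_pos: [0.5711, 0.3773, 0.2579]
tool_rot: [-53.3, 89.9, 36.7]
force: [0.2, -0.5, -1.0]
grip_width: 0.0874
```

```bash
cat >> h.py <<'E'
def ransac(q,tol=.0012,it=400):
    rng=np.random.default_rng(0); best=None
    for _ in range(it):
        a,b,c=q[rng.choice(len(q),3,False)]; n=np.cross(b-a,c-a); k=np.linalg.norm(n)
        if k<1e-5: continue
        n/=k; i=abs((q-a)@n)<tol
        if best is None or i.sum()>best.sum(): best=i
    r=q[best]; c=r.mean(0); n=np.linalg.svd(r-c,full_matrices=False)[2][2]; n*=np.sign(n[2]); return r,c,n
def tile(name,p,d,cm,x0,x1,y0,y1,z0=.06):
    X=cloud(name,d,cm); h=cv2.cvtColor(p,cv2.COLOR_RGB2HSV)
    m=(d>0)&(X[...,2]>z0)&(X[...,0]>x0)&(X[...,0]<x1)&(X[...,1]>y0)&(X[...,1]<y1)&(h[...,0]<14)&(h[...,1]>110)
    q=X[m]; 
    if len(q)<100: print(name,len(q)); return
    r,c,n=ransac(q)
    print(name,len(q),len(r),"c",c,"lean",np.degrees(np.arcsin(n[2])).round(2),"yaw",np.degrees(np.arctan2(n[1],n[0])).round(2),"min",r.min(0),"max",r.max(0),"all max",q.max(0))
E
python3 - <<'E'
from h import *
rel((.571,.380,.145))
for n in("wrist","top","scene"):
    cm=camera_model(n);p,d=read_camera(n);np.savez("g6"+n+".npz",p=p,d=d,**{k:np.array(v) for k,v in cm.items()})
    tile(n,p,d,cm,.5,.66,.25,.45); tile(n,p,d,cm,.5,.61,-.1,.15); tile(n,p,d,cm,.36,.505,-.1,.15)
save("g6w",np.load("g6wrist.npz")["p"])
E
```

```text
t 13.725 pos [0.5711 0.3773 0.2579] tool z yaw 90.0 F [ 0.2096 -0.4925 -0.9696] w 0.08737515552456163
delta in tool axes [0.1129 0.0003 0.0025]
wrist 9407 6728 c [0.5719 0.3622 0.1168] lean 39.15 yaw -90.08 min [0.5296 0.3167 0.0603] max [0.6198 0.3927 0.1536] all max [0.6349 0.4499 0.3482]
wrist 0
wrist 0
top 197 62 c [0.5622 0.3302 0.0799] lean 39.42 yaw -89.51 min [0.5291 0.3148 0.0603] max [0.618  0.3762 0.1361] all max [0.6196 0.4093 0.6313]
top 487 152 c [0.5551 0.0228 0.1159] lean 30.29 yaw -103.35 min [ 0.5016 -0.0187  0.0603] max [0.6021 0.0583 0.1605] all max [0.6053 0.0651 0.1659]
top 571 188 c [0.4531 0.0375 0.1115] lean 30.67 yaw -101.31 min [0.4047 0.0048 0.06  ] max [0.4978 0.0734 0.1607] all max [0.5029 0.0806 0.1635]
scene 1042 461 c [0.5792 0.3647 0.1173] lean 39.11 yaw -89.89 min [0.5297 0.322  0.0643] max [0.6213 0.3946 0.1538] all max [0.6215 0.4497 0.4401]
scene 310 92 c [0.5616 0.0525 0.1337] lean 29.52 yaw -100.21 min [0.5001 0.0325 0.1113] max [0.6064 0.0707 0.1514] all max [0.6069 0.0707 0.1579]
scene 216 77 c [0.4621 0.0707 0.1344] lean 29.15 yaw -100.48 min [0.4137 0.0524 0.1142] max [0.5041 0.0857 0.151 ] all max [0.5041 0.0857 0.1575]
```

View pics/g6w.png

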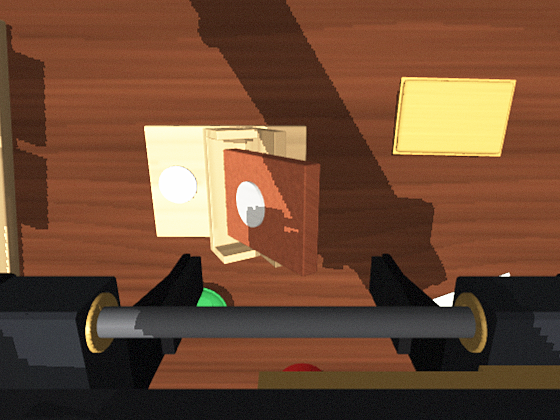

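Wrist view: the tile stands on the round stand (disc at 250,204), but it leans 39° because its foot is about 10 mm up the ledge. I'll nudge the foot in with closed fingers, turned 90° for clearance.

step_arm --pt "-1 0 0 -0.015 10" --pt "-1 0 0 -0.035 20" --pt "-1 0 0 -0.055 30" --pt "-1 0 -0.003 -0.07 40" --pt "-1 0 -0.003 -0.075 50" --pt "-1 0 -0.003 -0.075 60" --pt "-1 0 -0.003 -0.075 70" --pt "-1 0 -0.003 -0.075 80" --pt "-1 0.03 -0.003 -0.075 90" --pt "-1 0.06 -0.003 -0.075 90" --pt "-1 0.09 -0.003 -0.075 90" --pt "-1 0.1 -0.003 -0.075 90"

```text
time_s: 15.38
tool_pos: [0.5719, 0.3011, 0.153]
tool_rot: [-146.8, 89.7, -146.8]
force: [0.1, 0.4, 0.4]
grip_width: 0.0007
```

```bash
python3 - <<'E'
from h import *
rel((.575,.3185,.094))
print(monitor.get_obs()["qpos"])
E
```

```text
t 15.375 pos [0.5719 0.3011 0.153 ] tool z yaw 0.0 F [0.1395 0.3826 0.3512] w 0.000731798535732405
delta in tool axes [0.059  0.0175 0.0034]
[-46.0972  21.8048  20.2791  90.4446  -7.8612  69.5045 -24.3495]
```

step_arm --pt "-1 0.03 0 0.002 0" --pt "-1 0.052 0.003 0.003 0" --pt "-1 0.059 0.008 0.003 0" --pt "-1 0.06 0.013 0.003 0" --pt "-1 0.06 0.016 0.003 0" --pt "-1 0.06 0.018 0.003 0" --pt "-1 0.06 0.02 0.003 0" --pt "-1 0.06 0.022 0.003 0" --pt "-1 0.06 0.024 0.003 0" --pt "-1 0.06 0.026 0.003 0" --pt "-1 0.06 0.026 0.003 0"

```text
time_s: 16.75
tool_pos: [0.5765, 0.3255, 0.0955]
tool_rot: [-115.4, 89.7, -115.5]
force: [-0.7, -7.4, -1.9]
grip_width: 0.0007
```

```bash
python3 - <<'E'
from h import *
rel((.575,.327,.094))
n="scene"
cm=camera_model(n);p,d=read_camera(n)
tile(n,p,d,cm,.5,.66,.31,.45)
E
```

```text
t 16.75 pos [0.5765 0.3255 0.0955] tool z yaw -0.06 F [-0.7312 -7.4098 -1.8908] w 0.00069638119853605
delta in tool axes [ 0.0015  0.0015 -0.0015]
scene 667 267 c [0.5822 0.3692 0.1293] lean 30.18 yaw -89.99 min [0.5303 0.3303 0.0617] max [0.6222 0.3881 0.1601] all max [0.6597 0.3993 0.4436]
```

Foot seated: lean now reads 30.2°. Next the bar tile.

step_arm --pt "-1 0 -0.008 0 0" --pt "-1 0 -0.025 0 0" --pt "-1 -0.05 -0.035 0 0" --pt "-1 -0.1 -0.045 0 -10" --pt "-0.5 -0.14 -0.07 -0.002 -20" --pt "0 -0.155 -0.11 -0.005 -30" --pt "0.5 -0.155 -0.16 -0.008 -40" --pt "1 -0.155 -0.21 -0.01 -50" --pt "1 -0.155 -0.25 -0.0135 -60" --pt "1 -0.155 -0.28 -0.0135 -70" --pt "1 -0.155 -0.286 -0.0135 -79.2" --pt "1 -0.155 -0.286 -0.0135 -79.2" --newtons 5

```text
time_s: 18.3
tool_pos: [0.5634, 0.0413, 0.2523]
tool_rot: [-41.4, 89.9, 37.6]
force: [-0.3, -0.2, 0.2]
grip_width: 0.0725
```

```bash
python3 - <<'E'
from h import *
rel((.562,.042,.143))
for n in("scene","wrist","top"):
    cm=camera_model(n);p,d=read_camera(n)
    if n!="wrist": tile(n,p,d,cm,.5,.66,.31,.45)
    tile(n,p,d,cm,.5,.61,-.1,.15); tile(n,p,d,cm,.36,.505,-.1,.15)
E
```

```text
t 18.3 pos [0.5634 0.0413 0.2523] tool z yaw 79.01 F [-0.3376 -0.1986  0.2024] w 0.07248215579897357
delta in tool axes [0.1093 0.0017 0.0003]
scene 637 319 c [0.5799 0.3642 0.1206] lean 30.0 yaw -89.85 min [0.5288 0.3293 0.0605] max [0.6198 0.3858 0.1575] all max [0.6205 0.3983 0.1575]
scene 611 98 c [0.5678 0.0783 0.1916] lean 24.2 yaw -100.65 min [0.5018 0.0412 0.1246] max [0.6084 0.1354 0.3099] all max [0.6093 0.143  0.4315]
scene 215 77 c [0.4602 0.0722 0.1515] lean 56.42 yaw 80.69 min [0.4167 0.0591 0.1457] max [0.501  0.0852 0.1562] all max [0.5048 0.0861 0.1566]
wrist 8497 5273 c [0.5531 0.0259 0.121 ] lean 30.13 yaw -100.36 min [ 0.5001 -0.0169  0.06  ] max [0.6039 0.0908 0.2341] all max [0.6064 0.1268 0.344 ]
wrist 10600 8137 c [0.4536 0.0418 0.1173] lean 30.13 yaw -100.28 min [0.4058 0.0012 0.06  ] max [0.5023 0.0716 0.1574] all max [0.5043 0.0833 0.1574]
top 574 172 c [0.5762 0.3586 0.1161] lean 31.31 yaw -90.77 min [0.528  0.3253 0.0609] max [0.6181 0.3878 0.1631] all max [0.6194 0.396  0.168 ]
top 13
top 2
```

step_arm --pt "1 0.03 0.002 0 0" --pt "1 0.07 0.003 0 0" --pt "1 0.1 0.003 0 0" --pt "0.7 0.108 0.003 0 0" --pt "0.3 0.108 0.003 0 0" --pt "0 0.108 0.003 0 0" --pt "-0.1 0.108 0.003 0 0" --pt "-0.13 0.108 0.003 0 0" --pt "-0.15 0.108 0.003 0 0" --newtons 5

```text
time_s: 19.58
tool_pos: [0.5605, 0.0427, 0.1439]
tool_rot: [-58.5, 90.0, 20.7]
force: [-0.5, -0.7, -0.9]
grip_width: 0.0396
```

step_arm --pt "-0.15 0 0 0 0" --pt "-0.15 0 0 -0.004 0" --pt "-0.17 0 0 -0.009 0" --pt "-0.2 -0.002 0 -0.014 0" --pt "-0.25 -0.004 0 -0.02 0" --pt "-0.29 -0.006 0 -0.026 0" --pt "-0.33 -0.008 0 -0.032 0" --pt "-0.38 -0.01 0 -0.038 0" --pt "-0.43 -0.012 0 -0.044 0" --pt "-0.48 -0.014 0 -0.049 0" --pt "-0.52 -0.015 0 -0.051 0" --pt "-0.54 -0.015 0 -0.051 0" --newtons 8

```text
time_s: 21.08
tool_pos: [0.5508, -0.0075, 0.1586]
tool_rot: [-18.6, 90.0, 60.6]
force: [-0.2, 0.2, 0.6]
grip_width: 0.0204
```

step_arm --pt "-1 0 0 0 0" --pt "-1 0 0 0 0" --pt "-1 0 0 0 0" --pt "-1 -0.01 0 0 0" --pt "-1 -0.03 0 0 0" --pt "-1 -0.055 0 0 0" --pt "-1 -0.08 0 0 0" --pt "-1 -0.1 0 0 0" --pt "-1 -0.12 0 0 0" --pt "-1 -0.12 0 0 0" --newtons 20

```text
time_s: 22.32
tool_pos: [0.5515, -0.008, 0.2802]
tool_rot: [-80.7, 89.8, -1.5]
force: [0.4, -0.0, -3.1]
grip_width: 0.0159
```

```bash
python3 - <<'E'
from h import *
rel((.524,-.277,.277)); look("b2")
E
```

```text
t 22.325 pos [ 0.5515 -0.008   0.2802] tool z yaw 79.17 F [ 0.4451 -0.014  -3.0749] w 0.015857668703149495
delta in tool axes [ 0.0032 -0.0235 -0.2693]
scene [269 126  27  46 837] [ 0.5626 -0.0008  0.2357] lean 1.2 yaw 77.8 rms 0.0028757830988579845 [ 0.512  -0.0219  0.1782] [0.5986 0.0166 0.3022]
scene [381 225  43  38 436] [0.591  0.3746 0.1324] lean 32.5 yaw -87.3 rms 0.003675675794314049 [0.5352 0.3349 0.0703] [0.6221 0.3949 0.1576]
wrist [  283     3    97   133 10242] [0.4534 0.0468 0.1233] lean 32.5 yaw -100.4 rms 0.002891682899372515 [0.4071 0.003  0.0606] [0.5032 0.0835 0.1578]
wrist [ 267  162   38  144 4628] [ 0.5224 -0.0022  0.2823] lean 0.3 yaw 79.2 rms 0.004233305715391503 [ 0.5056 -0.0148  0.1829] [0.5515 0.0077 0.2949]
wrist [269 339  34  32 997] [ 0.575  -0.0125  0.2925] lean 89.5 yaw -33.2 rms 0.0005403614721351534 [ 0.5656 -0.0211  0.2905] [ 0.585  -0.0037  0.2942]
```

```bash
python3 - <<'E'
from h import *
for n in("top","scene"):
    f=np.load(n+"1.npz");X=cloud(n,f["d"]);h=cv2.cvtColor(f["p"],cv2.COLOR_RGB2HSV)
    for nm,cx,cy in(("round",.574,.3307),("bar",.524,-.275)):
        m=(f["d"]>0)&(abs(X[...,0]-cx)<.045)&(abs(X[...,1]-cy)<.12)
        q=X[m&(X[...,2]>.068)&(X[...,2]<.093)]
        r,c,nn=ransac(q,.002); print(n,nm,"backrest",len(r),c,"lean",np.degrees(np.arcsin(nn[2])).round(1),"yaw",np.degrees(np.arctan2(nn[1],nn[0])).round(1),"y at z=.08:",(c[1]+(nn[2]*(c[2]-.08))/nn[1]+ (c[0]-cx)*nn[0]/nn[1]).round(4))
        b=m&(X[...,2]>.008)&(X[...,2]<.03)&(X[...,1]<cy-.035)
        s=h[...,1][b].astype(float); t=b&(h[...,1]<(np.percentile(s,5)+np.percentile(s,95))/2)
        k=X[t]; print("   tag",len(k),np.median(k,0),"yrange",np.percentile(k[:,1],[3,97]),"xr",np.percentile(k[:,0],[3,97]),"sat",np.percentile(s,[5,50,95]))
        w=X[(f["d"]>0)&(abs(X[...,0]-cx)<.08)&(abs(X[...,1]-cy)<.14)&(X[...,2]>.009)&(X[...,2]<.028)&(h[...,2]>190)&(h[...,1]<140)]
        print("   board y1/99",np.percentile(w[:,1],[.5,99.5]),"x",np.percentile(w[:,0],[.5,99.5]))
E
```

```text
top round backrest 69 [0.5696 0.3562 0.0802] lean 35.1 yaw -89.0 y at z=.08: 0.3561
   tag 151 [0.5778 0.253  0.0204] yrange [0.225  0.2855] xr [0.5534 0.6027] sat [ 0. 25. 37.]
   board y1/99 [0.2234 0.3973] x [0.5096 0.638 ]
top bar backrest 70 [ 0.526  -0.2462  0.0812] lean 30.5 yaw -91.4 y at z=.08: -0.2468
   tag 147 [ 0.53   -0.3491  0.0195] yrange [-0.376  -0.3208] xr [0.4902 0.56  ] sat [ 0.  24.  38.9]
   board y1/99 [-0.3796 -0.2055] x [0.4585 0.5867]
scene round backrest 100 [0.5758 0.3596 0.0808] lean 29.6 yaw -90.1 y at z=.08: 0.3591
   tag 213 [0.5753 0.2578 0.0204] yrange [0.2354 0.2797] xr [0.5495 0.5944] sat [ 0.   41.   68.65]
   board y1/99 [0.2282 0.4017] x [0.5109 0.6391]
scene bar backrest 68 [ 0.525  -0.2291  0.0821] lean 27.4 yaw -90.6 y at z=.08: -0.2301
   tag 64 [ 0.5445 -0.3581  0.0173] yrange [-0.3704 -0.3429] xr [0.4821 0.5672] sat [18.   47.5  87.65]
   board y1/99 [-0.3757 -0.1992] x [0.4615 0.5896]
```

step_arm --pt "-1 0 -0.002 -0.02 0" --pt "-1 0 -0.006 -0.055 -2" --pt "-1 0 -0.01 -0.1 -5" --pt "-1 0 -0.013 -0.145 -8" --pt "-1 0 -0.017 -0.19 -10.8" --pt "-1 0 -0.02 -0.23 -10.8" --pt "-1 0 -0.0232 -0.258 -10.8" --pt "-1 0.01 -0.0232 -0.2674 -10.8" --pt "-1 0.035 -0.0232 -0.2674 -10.8" --pt "-1 0.06 -0.0232 -0.2674 -10.8" --pt "-1 0.08 -0.0232 -0.2674 -10.8" --pt "-1 0.08 -0.0232 -0.2674 -10.8"

```text
time_s: 23.92
tool_pos: [0.5219, -0.2729, 0.1958]
tool_rot: [65.6, 89.7, 155.7]
force: [0.2, 0.1, -1.9]
grip_width: 0.0155
```

```bash
python3 - <<'E'
from h import *
rel((.524,-.275,.162)); look("b3")
save("b3c",np.load("b3wrist.npz")["p"])
E
```

```text
t 23.925 pos [ 0.5219 -0.2729  0.1958] tool z yaw 90.06 F [ 0.1925  0.0959 -1.8526] w 0.015505954001251014
delta in tool axes [ 0.0338 -0.0023 -0.0022]
scene [207 121  24  39 560] [ 0.5324 -0.2632  0.1547] lean 0.8 yaw 88.5 rms 0.0032045443432296536 [ 0.4802 -0.2843  0.1005] [ 0.5691 -0.2478  0.218 ]
scene [381 225  43  38 437] [0.591  0.3745 0.1319] lean 32.4 yaw -87.3 rms 0.003687350396844914 [0.5344 0.3346 0.0687] [0.6204 0.395  0.1572]
wrist [ 267  162   38  144 4771] [ 0.4941 -0.2735  0.2014] lean 0.3 yaw 90.0 rms 0.004279588829754236 [ 0.4776 -0.2811  0.1014] [ 0.5229 -0.2658  0.213 ]
wrist [270 339  33  32 957] [ 0.5474 -0.2734  0.2109] lean 89.1 yaw 8.2 rms 0.0005189544615477048 [ 0.5387 -0.2807  0.2094] [ 0.5571 -0.2661  0.2125]
```

View pics/b3c.png

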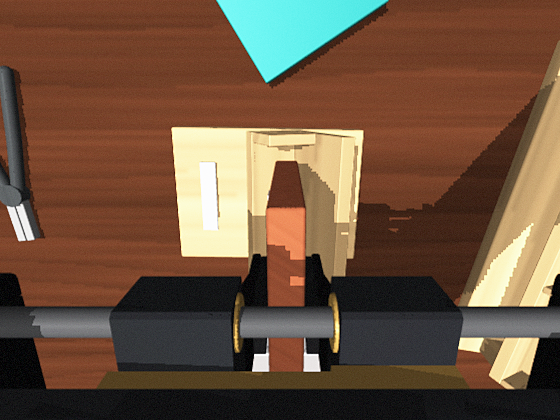

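Tile held upright over the stand with the bar tag (209,195), centred between the cheeks. Lowering gently.

step_arm --pt "-1 0.01 0 0 0" --pt "-1 0.02 0 0 0" --pt "-1 0.026 0 0 0" --pt "-1 0.029 0 0 0" --pt "-1 0.031 0 0 0" --pt "-1 0.032 0 0 0" --pt "-1 0.032 0 0 0" --newtons 12

```text
time_s: 24.9
tool_pos: [0.5236, -0.2745, 0.1667]
tool_rot: [-100.0, 90.0, -10.0]
force: [0.7, -0.2, -1.9]
grip_width: 0.0159
```

step_arm --pt "-1 0.001 0 0 0" --pt "-1 0.002 0 0 0" --pt "-1 0.003 0 0 0" --pt "-1 0.004 0 0 0" --pt "-1 0.005 0 0 0" --pt "-1 0.006 0 0 0" --pt "-1 0.006 0 0 0"

```text
time_s: 25.78
tool_pos: [0.5234, -0.2744, 0.1604]
tool_rot: [62.4, 90.0, 152.4]
force: [-0.2, -0.2, -3.1]
grip_width: 0.0157
```

step_arm --pt "-1 0.001 0 0 0" --pt "-1 0.002 0 0 0" --pt "-1 0.003 0 0 0" --pt "-1 0.004 0 0 0" --pt "-1 0.005 0 0 0" --pt "-1 0.005 0 0 0"

```text
time_s: 26.52
tool_pos: [0.525, -0.2748, 0.1591]
tool_rot: [-89.2, 89.7, 0.8]
force: [-2.6, 2.6, 14.5]
grip_width: 0.0159
```

step_arm --pt "-0.65 -0.002 0 0 0" --pt "-0.56 -0.002 0 0 0" --pt "-0.53 -0.002 0 0.004 0" --pt "-0.49 0 0 0.009 0" --pt "-0.45 0.001 0 0.014 0" --pt "-0.4 0.002 0 0.02 0" --pt "-0.36 0.003 0 0.026 0" --pt "-0.32 0.005 0 0.032 0" --pt "-0.28 0.007 0 0.038 0" --pt "-0.24 0.009 0 0.044 0" --pt "-0.2 0.01 0 0.049 0" --pt "-0.17 0.01 0 0.051 0" --newtons 8

```text
time_s: 28.02
tool_pos: [0.5235, -0.2231, 0.1455]
tool_rot: [-138.0, 90.0, -48.0]
force: [0.3, 0.8, -0.4]
grip_width: 0.0355
```

step_arm --pt "-0.15 0 0 0.001 0" --pt "-0.13 0 0 0.003 0" --pt "-0.1 0 0 0.004 0" --pt "-0.06 0 0 0.004 0" --pt "0 0 0 0.004 0" --pt "0.2 0 0 0.004 0" --pt "0.6 0 0 0.003 0" --pt "1 0 0 0.002 0" --pt "1 0 0 0.002 0" --pt "1 0 0 0.002 0"

```text
time_s: 29.28
tool_pos: [0.5235, -0.2215, 0.1456]
tool_rot: [-35.4, 90.0, 54.6]
force: [-0.8, -0.5, -0.3]
grip_width: 0.083
```

step_arm --pt "1 -0.02 0 0 0" --pt "1 -0.06 0 0 0" --pt "1 -0.1 0 0 0" --pt "1 -0.11 0 0 0" --pt "1 -0.11 0 0 0"

```text
time_s: 29.9
tool_pos: [0.5236, -0.2215, 0.2557]
tool_rot: [-86.6, 89.9, 3.4]
force: [-0.1, 0.2, -0.7]
grip_width: 0.0869
```

```bash
python3 - <<'E'
from h import *
rel((.524,-.3,.153))
for n in("wrist","scene"):
    cm=camera_model(n);p,d=read_camera(n);save("b6"+n,p)
    tile(n,p,d,cm,.45,.6,-.33,-.15)
E
```

```text
t 29.9 pos [ 0.5236 -0.2215  0.2557] tool z yaw 90.01 F [-0.1245  0.2093 -0.7299] w 0.08686239950674991
delta in tool axes [ 0.1027 -0.0003 -0.0785]
wrist 8157 5393 c [ 0.5208 -0.2411  0.1196] lean 31.64 yaw -90.83 min [ 0.4787 -0.2784  0.0601] max [ 0.5691 -0.2168  0.157 ] all max [ 0.5878 -0.1664  0.3468]
scene 417 95 c [ 0.5305 -0.2129  0.1316] lean 30.12 yaw -90.76 min [ 0.479  -0.2265  0.1094] max [ 0.569  -0.2018  0.1506] all max [ 0.5706 -0.1509  0.3798]
```

View pics/b6wrist.png

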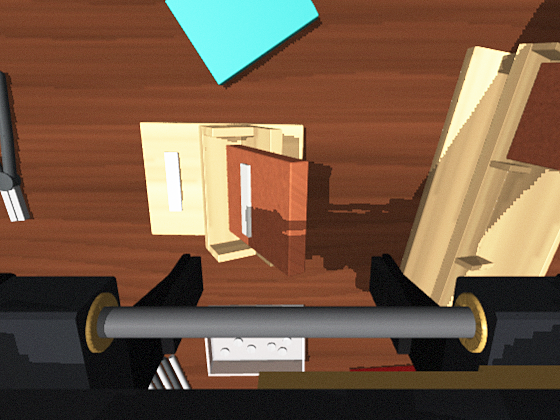

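```bash
python3 - <<'E'
from h import *
for n in("scene","top"):
    cm=camera_model(n);p,d=read_camera(n)
    for b in((.5,.66,.31,.45),(.36,.505,-.1,.15)): tile(n,p,d,cm,*b)
    X=cloud(n,d,cm)
    for t in("bead_tray","lid_dish","tin","pliers"):
        for r in regions_of(n,t)[:1]: print(n,t,round(r["p"],2),np.median(X[r["pixels"]&(d>0)],0))
print(env.sign_off())
E
```

```text
scene 640 316 c [0.5794 0.3638 0.12  ] lean 30.04 yaw -90.0 min [0.5297 0.3294 0.0602] max [0.6196 0.386  0.1573] all max [0.621  0.3978 0.1573]
scene 266 79 c [0.4606 0.073  0.1518] lean 54.15 yaw 79.5 min [0.4172 0.061  0.1467] max [0.5034 0.0854 0.1567] all max [0.5049 0.0865 0.158 ]
scene bead_tray 0.8 [ 0.7302 -0.261   0.01  ]
scene lid_dish 0.86 [0.731  0.2697 0.0132]
scene tin 0.83 [0.5114 0.5597 0.0197]
scene pliers 0.74 [ 0.4956 -0.5339  0.0086]
top 574 163 c [0.5735 0.3583 0.116 ] lean 29.72 yaw -88.33 min [0.5284 0.3265 0.0607] max [0.6176 0.3835 0.1614] all max [0.6193 0.3953 0.1623]
top 569 211 c [0.4538 0.0384 0.1129] lean 31.26 yaw -99.39 min [0.4083 0.0049 0.0614] max [0.4975 0.0701 0.1625] all max [0.5027 0.0807 0.1658]
top bead_tray 0.97 [ 0.7428 -0.2525  0.0055]
top lid_dish 0.53 [0.7406 0.2697 0.014 ]
top tin 0.74 [0.5023 0.5535 0.0193]
top pliers 0.6 [ 0.4894 -0.54    0.0111]
the job is handed in; nothing more can be done
None
```

Both tagged tiles are on their matching stands, tag out, and the job is handed in at about 30 s of the 58 s allowed. No verdict was reported.

- **Method:** I tipped each tile upright between the fingers, carried it over, set its foot on the ledge at low grip and leaned it back onto the backrest.
- **Round tile:** it first stood at about 39° because its foot was about 10 mm up the ledge. I pushed the foot in with the closed fingers. It now reads a 30.0° lean in the scene camera and 29.7° in the top camera. Its yaw is within 2° and it sits centred on the seat.
- **Bar tile:** it leans 31.6° in the wrist camera and 30.1° in the scene camera, with yaw within 1°. Its foot is about 1 mm from the estimated seat point. I did not nudge it further. The slightly high wrist reading may mean the foot is up to 2 mm short of fully seated.
- **Untagged tile and bystanders:** the untagged tile was unmoved within measuring error. One scene reading of it, 54°, was a bad fit on its top face. The dish, tin and pliers read within about 7 mm of their starting medians. The bead tray read unmoved in the scene camera, but its median shifted by about 16 mm in the top camera. The gripper partly covered the tray then and the arm never went near it, so I put that down to the arm blocking the view.

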